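# Pack the tubes of nuts and fasten the gift case

### The job

Pack the open gift case: swing its two brass turnbuttons, left turned inwards, out of the lid's way so that they lie along the case's front, and lay every tube of nuts from the counter level in its own pair of V notches, lengthwise from front to hinge side. Only then shut the lid fully, and turn both turnbuttons squarely over its edge to fasten it. Leave the jar, carton and scoop where they stand.

Things in the scene. Friction and masses are not known exactly. Their poses are not given: they have to be found in the camera images.
- case: fixed light-wood gift case, 150 mm (x) by 324 mm (y) outside, walls 8 mm thick and 68 mm high, floor 8 mm thick; may be turned up to 0.25 rad. Origin: centre of its underside, on the counter. x points to its hinged long side (away from the robot), y left, z up. Two zigzag wooden rails 10 mm thick cross it at x = -28 and +28 mm and form five pairs of V notches
- notch_mid (a point): centre of a tube lying level in the middle pair of notches: case x = 0, y = 0, 40 mm above the counter. The other pairs lie at case y = -116, -58, 58 and 116 mm. A tube lies along the case's x axis, with 12 mm of play each way. The peaks between notches are about 46 mm high; a tube not in its notches lies higher or crooked
- tube1_mid (a point): closed cardboard tube of nuts, 110 mm long: a round body 30 mm in diameter, 94 mm long, with a square metal cap (32 x 32 x 8 mm) on each end, so it does not roll; about 120 g. This point is its centre, 16 mm above the counter when it lies there; x runs along the tube, the ends are alike. May be absent
- tube2_mid (a point): closed cardboard tube of nuts, 110 mm long: a round body 30 mm in diameter, 94 mm long, with a square metal cap (32 x 32 x 8 mm) on each end, so it does not roll; about 120 g. This point is its centre, 16 mm above the counter when it lies there; x runs along the tube, the ends are alike. May be absent
- tube3_mid (a point): closed cardboard tube of nuts, 110 mm long: a round body 30 mm in diameter, 94 mm long, with a square metal cap (32 x 32 x 8 mm) on each end, so it does not roll; about 120 g. This point is its centre, 16 mm above the counter when it lies there; x runs along the tube, the ends are alike. May be absent
- tube4_mid (a point): closed cardboard tube of nuts, 110 mm long: a round body 30 mm in diameter, 94 mm long, with a square metal cap (32 x 32 x 8 mm) on each end, so it does not roll; about 120 g. This point is its centre, 16 mm above the counter when it lies there; x runs along the tube, the ends are alike. May be absent
- tube5_mid (a point): closed cardboard tube of nuts, 110 mm long: a round body 30 mm in diameter, 94 mm long, with a square metal cap (32 x 32 x 8 mm) on each end, so it does not roll; about 120 g. This point is its centre, 16 mm above the counter when it lies there; x runs along the tube, the ends are alike. May be absent
- lid (a joint): lid of the case, wooden frame with clear pane, 150 x 324 x 8 mm, 0.3 kg, hinge line at case x = 75 mm, 68.5 mm above the counter. 0 = shut (top 76.5 mm above the counter), about 1.57 = upright, 1.75 = leaning back on its stop. The hinge is damped: drawn forward past upright, the lid sinks shut by itself in a few seconds
- lid_edge (a point): middle of the lid's free long edge (half-way through its 8 mm thickness), 150 mm from the hinge
- button_left (a joint): left-hand (case +y, 95 mm from the case's middle) brass turnbutton in front of the case: a bar 52 x 12 x 16 mm high on a vertical pin, underside level with the shut lid's top. 0 = nose along the case's front, to case +y, clear of the lid; grows clockwise from above; 1.57 = nose squarely to case +x, over the shut lid. Stops at -0.6 and 1.75; friction holds it (about 2 N at the nose turns it)
- pivot_left (a point): the left-hand turnbutton's pin axis, half-way up the bar (85 mm above the counter), at case x = -88 mm; the ledge below it is 26 x 44 mm
- nose_left (a point): tip of the left-hand turnbutton's nose, half-way up the bar, 40 mm from the pin (the tail reaches 12 mm the other way)
- button_right (a joint): right-hand (case -y, 95 mm from the case's middle) brass turnbutton in front of the case: a bar 52 x 12 x 16 mm high on a vertical pin, underside level with the shut lid's top. 0 = nose along the case's front, to case +y, clear of the lid; grows clockwise from above; 1.57 = nose squarely to case +x, over the shut lid. Stops at -0.6 and 1.75; friction holds it (about 2 N at the nose turns it)
- pivot_right (a point): the right-hand turnbutton's pin axis, half-way up the bar (85 mm above the counter), at case x = -88 mm; the ledge below it is 26 x 44 mm
- nose_right (a point): tip of the right-hand turnbutton's nose, half-way up the bar, 40 mm from the pin (the tail reaches 12 mm the other way)
- jar: closed jar, 80 mm across and 120 mm high, standing beyond the work; origin at the centre of its underside. Leave it alone
- carton: upright carton, 70 x 100 x 150 mm, standing to the left of the case; origin at the centre of its underside. Leave it alone
- scoop: steel nut scoop lying beyond the work, pan 100 x 70 x 45 mm with a 90 mm handle; origin under the pan. Leave it alone
Things that resemble listed ones, but are neither listed nor needed, are in the scene too. Leave any pink or turquoise look-alike of the part that bears tube2_mid alone.

How it is judged (in metres and radians):
On the way, in this order (a step that is already met when the one before it is completed fails the run):
1. with the lid still open and both turnbuttons swung clear (below 0.2 rad), every tube lies level in a pair of notches (z of tube1_mid in the frame of case between 0.034 and 0.046 m and x of tube1_mid in the frame of case between -0.02 and 0.02 m and y of tube1_mid in the frame of case between -0.13 and 0.13 m and angle between the x axis of each of tube1_mid, tube2_mid, tube3_mid, tube4_mid, tube5_mid and the x axis of case, either way round below 0.1 rad and z of tube2_mid in the frame of case between 0.034 and 0.046 m and x of tube2_mid in the frame of case between -0.02 and 0.02 m and y of tube2_mid in the frame of case between -0.13 and 0.13 m and z of tube3_mid in the frame of case between 0.034 and 0.046 m and x of tube3_mid in the frame of case between -0.02 and 0.02 m and y of tube3_mid in the frame of case between -0.13 and 0.13 m and z of tube4_mid in the frame of case between 0.034 and 0.046 m and x of tube4_mid in the frame of case between -0.02 and 0.02 m and y of tube4_mid in the frame of case between -0.13 and 0.13 m and z of tube5_mid in the frame of case between 0.034 and 0.046 m and x of tube5_mid in the frame of case between -0.02 and 0.02 m and y of tube5_mid in the frame of case between -0.13 and 0.13 m and value of joint lid above 0.8 rad and value of joint each of button_left, button_right below 0.2 rad), for 0.3 s.
2. the lid is fully shut, with both turnbuttons still clear of it (value of joint lid below 0.04 rad and value of joint each of button_left, button_right below 0.2 rad), for 0.2 s.
At the end, for the whole second after the job is handed in: Every tube present lies in a pair of notches (centre 34 to 46 mm above the case's underside, within 20 mm of the middle of its length, axis within 0.1 rad of the case's x axis), the lid is shut to within 0.04 rad, and both turnbuttons are turned past 1.27 rad (within 0.3 rad of square over the lid) (z of tube1_mid in the frame of case between 0.034 and 0.046 m and x of tube1_mid in the frame of case between -0.02 and 0.02 m and y of tube1_mid in the frame of case between -0.13 and 0.13 m and angle between the x axis of each of tube1_mid, tube2_mid, tube3_mid, tube4_mid, tube5_mid and the x axis of case, either way round below 0.1 rad and z of tube2_mid in the frame of case between 0.034 and 0.046 m and x of tube2_mid in the frame of case between -0.02 and 0.02 m and y of tube2_mid in the frame of case between -0.13 and 0.13 m and z of tube3_mid in the frame of case between 0.034 and 0.046 m and x of tube3_mid in the frame of case between -0.02 and 0.02 m and y of tube3_mid in the frame of case between -0.13 and 0.13 m and z of tube4_mid in the frame of case between 0.034 and 0.046 m and x of tube4_mid in the frame of case between -0.02 and 0.02 m and y of tube4_mid in the frame of case between -0.13 and 0.13 m and z of tube5_mid in the frame of case between 0.034 and 0.046 m and x of tube5_mid in the frame of case between -0.02 and 0.02 m and y of tube5_mid in the frame of case between -0.13 and 0.13 m and value of joint lid below 0.04 rad and value of joint each of button_left, button_right above 1.27 rad); the robot touches nothing.
It fails at once if the jar is pushed more than 40 mm or tipped over (distance of jar from where it was at the start of the episode above 0.04 m or angle between jar's own z axis and vertical above 0.5 rad).
It fails at once if the carton is pushed more than 40 mm or tipped over (distance of carton from where it was at the start of the episode above 0.04 m or angle between carton's own z axis and vertical above 0.5 rad).
It fails at once if the scoop is pushed more than 40 mm or tipped over (distance of scoop from where it was at the start of the episode above 0.04 m or angle between scoop's own z axis and vertical above 0.5 rad).
Of tube1, tube2, tube3, tube4, tube5 only 3 to 5 are there at a start; the rules pass over those that are not, and their reading is None.
At some moment in a run one of tube1, tube2, tube3, tube4, tube5 may be knocked a few centimetres aside while the robot is not near it.
Once in a run the grip may slacken for a moment while it holds something.
It also fails if it takes over 210 s, if anything falls off the work surface, if the arm or the gripper's body presses on something with over 40 N, if the wrist force passes 120 N, or if a joint passes its speed limit or range.

### The arm

A 6-joint arm with a two-finger parallel gripper is mounted at the origin on the work surface. World frame = base frame: x ahead of the robot, y to its left, z up, the work surface at z = 0. Lengths are in mm, angles in degrees, forces in N, time in s.
With the tool pointing down it reaches from about 350 to 850 mm from the base axis. Payload 8.1 kg.
Tool frame: the origin (TCP) lies at the centre of the arm's flange, where the gripper is bolted on; the fingertips stand 173 mm ahead of it and the grasp point (between the pads) lies 155 mm ahead of it; z points along the fingers, y is the line along which they close (so a half turn about z gives the same grasp; the last joint's range is limited). The gripper opens to 85 mm and grips with 20 to 120 N. Pads are 22 mm wide; open, the fingers measure 114 mm over their backs; the gripper's body (76 mm by 85 mm) begins 54 mm behind the grasp point. The pads swing forward as they close: fully open they stand 13 mm farther back than shut.
Start: joints at [-74.966, 7.471, 85.268, -0, 87.261, -4.893], TCP at [204.519, -564.074, 404.692] pointing down, gripper open.
Joint ranges: [-169.43, 169.43], [-51.17, 129.36], [1.28, 143.12], [-76.62, 256.62], [0, 156.53], [-152.29, 152.29]. Speed limits (degrees/s): [136.94, 136.94, 159.86, 180, 180, 180].

### API

Orientations are given as [roll, pitch, yaw] about the fixed x, y, z axes, in that order (R = Rz(yaw) Ry(pitch) Rx(roll)).
In Python, from bench import * gives the robot as it stands.
- The arm moves only by the shell command python3 -m jog 'ROWS' [FORCE]. ROWS is text: rows parted by semicolons, each of 7 numbers parted by spaces: the shift along the tool's x, y, z scaled (see below), then the turn, a rotation vector about the tool's x, y, z scaled (see below), then the closure, from -1 (fully open) to 1 (shut). In form: tx ty tz wx wy wz hand; .... A call has 1 to 5 rows; each row shifts and turns the commanded pose from where the row before left it, along the tool's axes as they then stand; what a row does not reach is not made up. The controller multiplies each number of a shift by 0.1 m and each number of a turn by 60 degrees. A row lasts 1/8 s, in which the tool goes at most 62.5 mm and 10.7 degrees, less where a joint would pass 70% of its speed; a pose out of reach is approached as far as the arm can. A call with a number of a shift or a turn outside -1 to 1 is refused whole. A call with a gripper value outside its range is refused whole. The fingers move at their own pace and stop on an object; FORCE is the grip in N (left out, the last holds). Time passes only in rows, so rows that do not move let the fingers close. It gives the time, the measured TCP pose, the force, the opening and the grip force at its end, in the units of the state.
- sense(): the state, without advancing time (a new reading comes with each control period).
- snapshot(name): name is "scene" or "side" or "wrist"; returns a dict with "img" (384x512x3 uint8, red, green, blue), "fx", "fy", "cx", "cy" (pixels), "extrinsics" (4x4, takes a point from camera to world coordinates). Camera axes: x right, y down, z forward; pixel columns grow to the right and rows downward; lengths in mm; the calibration is good to about 2 mm. A picture is of the moment at which its call begins. There is no depth.
- hand_in(): hands the job in; it is judged then, once.
The state is a dict: "time": time; "joint_pos": joint angles; "qd": joint speeds; "joint_efforts": joint torques, N m; "tool_pos": TCP position; "tcp_rot": TCP orientation; "ft_force": force on the tool from outside, world axes, zero at the start; "wrist_torque": the same for the moment, N m; "finger_gap": finger opening in mm; "grip_force": force on a finger pad.
Only numpy, scipy, OpenCV 4.12 (cv2) and the standard library are available. Lean on these libraries where they do the work, as an engineer would, in place of code of your own. Each camera call takes 0.05 s, during which the arm holds its last target. There are 200 camera calls.

## Working session

There is one attempt and no reset: what is moved stays moved. The work goes in short steps, Python scripts to look and compute and a shell command to move; the robot and the scene stay as the last step left them, time stands still between calls to the robot, and variables do not carry over. Pictures are saved under pics/ and viewed, at most 14 in all, crops included, and the job is handed in when it is done.

```bash
ls; mkdir -p pics; cat > h.py <<'E'
from bench import *
import numpy as np, cv2, json
from scipy.spatial.transform import Rotation as R
def save(n,f):
    s=snapshot(n); cv2.imwrite('pics/'+f,s['img'][:,:,::-1]); return s
def cast(s,u,v,z):
    E=np.array(s['extrinsics']); d=E[:3,:3]@np.array([(u-s['cx'])/s['fx'],(v-s['cy'])/s['fy'],1]); o=E[:3,3]
    return o+d*(z-o[2])/d[2]
def proj(s,p):
    E=np.array(s['extrinsics']); q=E[:3,:3].T@(np.array(p,float)-E[:3,3]); return np.array([s['fx']*q[0]/q[2]+s['cx'],s['fy']*q[1]/q[2]+s['cy']])
E
python3 - <<'E'
from h import *
import pickle
a=save('scene','scene0.png');b=save('side','side0.png');c=save('wrist','wrist0.png')
pickle.dump((a,b,c),open('s0.pkl','wb'))
print(sense())
for s in (a,b,c): print(np.round(np.array(s['extrinsics']),2).tolist(),s['fx'],s['fy'],s['cx'],s['cy'])
E
```

```text
pics
{'time': 0.15, 'joint_pos': array([-7.49668590e+01,  7.50492647e+00,  8.53163489e+01, -1.38811171e-03,
        8.72624163e+01, -4.89434351e+00]), 'qd': array([ 0.00443573, -0.04443797, -0.11739583,  0.00100854,  0.03506677,
       -0.0266942 ]), 'joint_efforts': array([ 1.25854625e-03, -5.70064437e+01, -5.01156914e+01, -1.09455923e-04,
        9.73795279e-03,  4.45999444e-05]), 'tool_pos': array([ 204.45421169, -563.8942272 ,  403.874316  ]), 'tcp_rot': array([-1.79916495e+02, -5.75907587e-03,  1.99275476e+01]), 'ft_force': array([-0.09989923, -0.1138203 ,  0.01934496]), 'wrist_torque': array([-0.00200545, -0.00032058,  0.00032985]), 'grip_force': 0.0, 'finger_gap': 85.39980104062101}
[[0.19, 0.8, -0.57, 1416.47], [0.98, -0.15, 0.12, -155.9], [0.01, -0.58, -0.81, 1298.51], [0.0, 0.0, 0.0, 1.0]] 471.6253974194519 471.6253974194519 252.98922719147853 190.4212157600643
[[-0.86, -0.37, 0.35, 122.07], [-0.51, 0.6, -0.61, 774.89], [0.01, -0.71, -0.71, 995.13], [0.0, 0.0, 0.0, 1.0]] 431.1982767861124 431.1982767861124 252.49574377418315 198.22320313417617
[[0.34, -0.9, -0.27, 272.89], [-0.94, -0.33, -0.1, -539.07], [-0.0, 0.28, -0.96, 373.04], [0.0, 0.0, 0.0, 1.0]] 303.4872343628164 303.4872343628164 255.54304520370403 187.8948026070782
```

View pics/scene0.png

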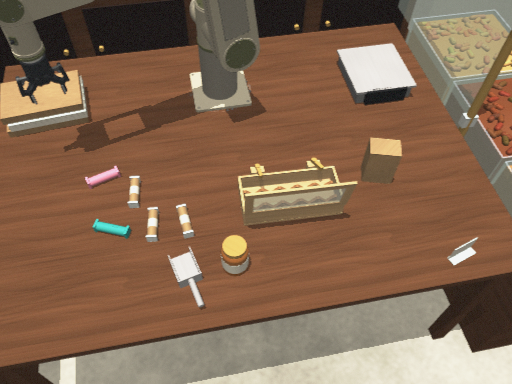

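View pics/side0.png

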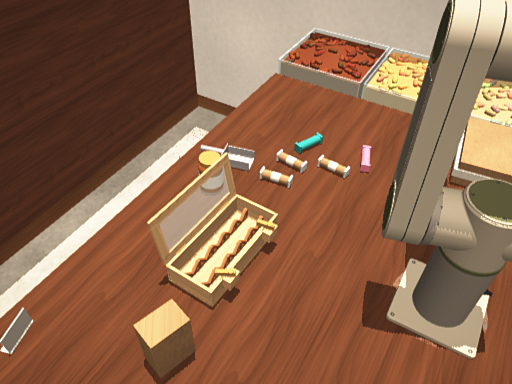

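```bash
python3 - <<'E'
from h import *
import pickle
a,b,c=pickle.load(open('s0.pkl','rb'))
def crop(s,x,y,w,h,k): return cv2.resize(s['img'][y:y+h,x:x+w,::-1],None,fx=k,fy=k,interpolation=cv2.INTER_CUBIC)
A=crop(a,235,150,125,75,6); cv2.imwrite('pics/c1.png',A)
B=crop(b,145,155,140,150,4); C=crop(a,85,160,115,90,4)
o=np.zeros((600,800,3),np.uint8); o[:600,:560]=B; o[:360,560:]=C[:,200:440]; cv2.imwrite('pics/c2.png',o)
for u,v in [(134,191),(152,224),(185,220),(103,177),(112,229)]: print(u,v,cast(a,u,v,16).round())
for u,v in [(276,177),(291,161),(333,167)]: print('side',u,v,cast(b,u,v,16).round())
for u,v in [(235,265),(188,262),(380,178)]: print(u,v,cast(a,u,v,0).round())
E
```

```text
134 191 [ 451. -354.   16.]
152 224 [ 590. -305.   16.]
185 220 [ 595. -200.   16.]
103 177 [ 373. -455.   16.]
112 229 [ 586. -429.   16.]
side 276 177 [ 593. -202.   16.]
side 291 161 [ 588. -303.   16.]
side 333 167 [ 448. -351.   16.]
235 265 [773. -69.   0.]
188 262 [ 736. -208.    0.]
380 178 [537. 480.  -0.]
```

View pics/c1.png

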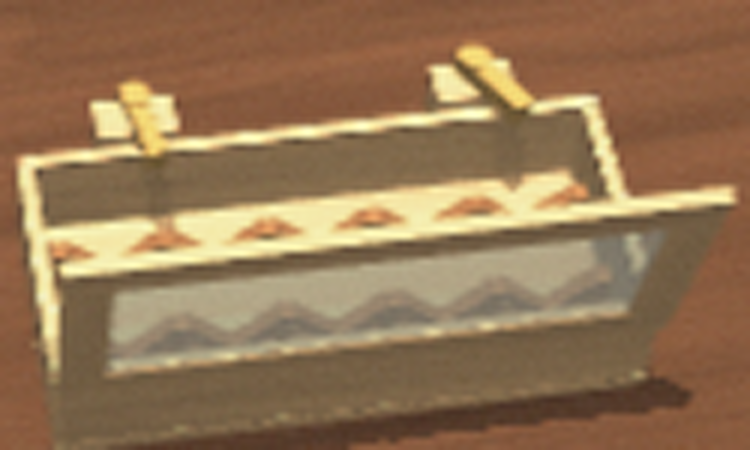

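View pics/c2.png

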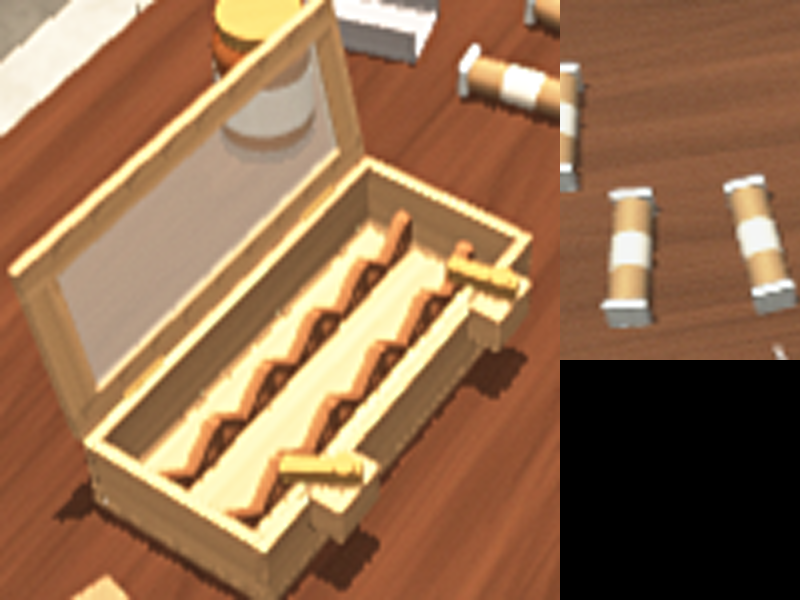

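```bash
cat > m1.py <<'E'
from h import *
import pickle
a,b,c=pickle.load(open('s0.pkl','rb'))
def ms(s,pts,z): return np.array([cast(s,u,v,z)[:2] for u,v in pts])
side=ms(b,[(211,292.5),(277.5,213.8),(237,194),(167,265)],68)  # FL,FR,BR,BL
sc=ms(a,[(334.5,166.2),(239.2,176.7)],68)
print(side.round(),sc.round())
print([np.linalg.norm(side[i]-side[(i+1)%4]).round(1) for i in range(4)],np.linalg.norm(sc[0]-sc[1]))
d=side[0]-side[1]+side[3]-side[2]; th=np.arctan2(-d[0],d[1]); print('yaw side',np.degrees(th), 'ctr',side.mean(0))
d=sc[0]-sc[1]; th2=np.arctan2(-d[0],d[1]); print('yaw sc',np.degrees(th2),'ctr',sc.mean(0)+75*np.array([np.cos(th2),np.sin(th2)]))
# buttons by colour (yellow), min area rect
for nm,s in (('sc',a),('side',b)):
    hsv=cv2.cvtColor(s['img'],cv2.COLOR_RGB2HSV)
    m=cv2.inRange(hsv,(18,125,130),(35,255,255))
    n,l,st,ce=cv2.connectedComponentsWithStats(m)
    for i in range(1,n):
        if st[i,4]>15 : 
            p=cast(s,*ce[i],90); print(nm,st[i],ce[i].round(1),p.round())
E
python3 m1.py
```

```text
[[502. 311.]
 [487. -11.]
 [633. -19.]
 [648. 302.]] [[509. 314.]
 [494.  -6.]]
[np.float64(322.5), np.float64(145.7), np.float64(321.3), np.float64(146.4)] 320.72714026128676
yaw side -2.628166755056048 ctr [567.40841043 145.68708185]
yaw sc -2.5811474623385524 ctr [576.37703937 150.54530072]
sc [311 158  13  10  48] [316.9 162.5] [499. 253.  90.]
sc [255 164   8  12  46] [258.3 169.4] [493.  57.  90.]
sc [222 235  25  22 420] [234.  245.6] [755. -68.  90.]
side [388  57   8   7  21] [391.4  60.2] [  489. -1068.    90.]
side [407  60  22  17  91] [418.5  66.6] [  370. -1074.    90.]
side [383  63  11  17  49] [387.5  71.4] [ 471. -962.   90.]
side [392  77   6   7  34] [394.6  80.1] [ 424. -907.   90.]
side [499  81   6   8  19] [501.6  84.9] [   37. -1104.    90.]
side [387  84  18   7  40] [393.6  86.7] [ 411. -854.   90.]
side [483  93   9   8  24] [486.9  96.9] [  73. -976.   90.]
side [199 151  21  14 164] [208.9 156.5] [ 792. -101.   90.]
side [257 219  18   9  33] [265.1 222.8] [492.  56.  90.]
side [176 245  10  10  19] [180.3 249.3] [638. 255.  90.]
side [215 269  21   4  26] [223.9 271.5] [500. 254.  90.]
```

```bash
python3 -m jog '0.51 -0.19 0 0 0 0 -1; 0.51 -0.19 0 0 0 0 -1; 0.51 -0.19 0 0 0 0 -1; 0.51 -0.19 0 0 0 0 -1; 0.51 -0.19 0 0 0 0 -1' && python3 -m jog '0.51 -0.19 0 0 0 0 -1; 0.51 -0.19 0 0 0 0 -1; 0.51 -0.19 0 0 0 0 -1; 0 0 0 0 0 0.125 -1; 0 0 0 0 0 0.125 -1' && python3 -m jog '0 0 0 0 0 0.125 -1; 0 0 0 0 0 0 -1; 0 0 0 0 0 0 -1;0 0 0 0 0 0 -1'
python3 - <<'E'
from h import *
import pickle
s=save('wrist','w1.png'); pickle.dump(s,open('w1.pkl','wb')); t=sense(); print(t['tool_pos'],t['tcp_rot'],t['time'])
E
```

```text
time: 0.78
tool_pos: [412.9, -386.5, 404.4]
tcp_rot: [-180.0, 0.0, 19.9]
ft_force: [-0.2, -0.8, 0.4]
finger_gap: 85.2
grip_force: 0.0
time: 1.4
tool_pos: [536.9, -281.1, 404.1]
tcp_rot: [-180.0, 0.1, 4.8]
ft_force: [-0.9, 1.1, -0.1]
finger_gap: 85.9
grip_force: 0.0
time: 1.9
tool_pos: [536.2, -282.2, 404.6]
tcp_rot: [-180.0, 0.0, -2.5]
ft_force: [-0.2, 0.7, 1.1]
finger_gap: 85.4
grip_force: 0.0
[ 536.22323187 -282.1555584   404.65339467] [-1.79995612e+02  5.03966036e-03 -2.50685053e+00] 1.95
```

View pics/w1.png

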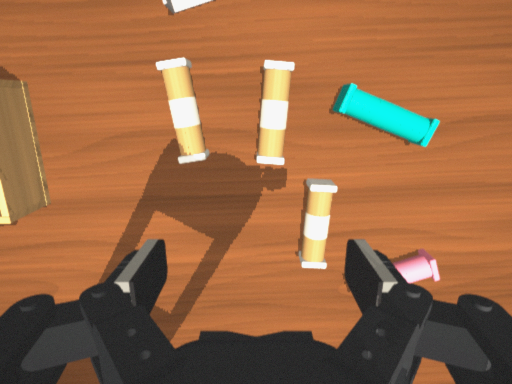

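```bash
cat > tubes.py <<'E'
from h import *
def tubes(s,z=16,roi=None):
    hsv=cv2.cvtColor(s['img'],cv2.COLOR_RGB2HSV)
    m=cv2.inRange(hsv,(13,120,110),(28,255,255)); 
    if roi is not None: k=np.zeros_like(m); k[roi[1]:roi[3],roi[0]:roi[2]]=1; m=m*k
    m2=cv2.morphologyEx(m,cv2.MORPH_CLOSE,np.ones((25,3),np.uint8))
    out=[]
    for c in cv2.findContours(m2,cv2.RETR_EXTERNAL,cv2.CHAIN_APPROX_NONE)[0]:
        if cv2.contourArea(c)<400: continue
        r=cv2.minAreaRect(c); bx=cv2.boxPoints(r)
        P=np.array([cast(s,*q,z)[:2] for q in bx]); e=[P[1]-P[0],P[2]-P[1]]
        L=[np.linalg.norm(x) for x in e]; i=int(np.argmax(L)); yaw=np.degrees(np.arctan2(e[i][1],e[i][0])); yaw=(yaw+90)%180-90
        out.append((np.round(r[0]),P.mean(0).round(1),round(yaw,1),np.round(sorted(L))))
    return out
E
python3 - <<'E'
from tubes import *
import pickle
for t in tubes(pickle.load(open('w1.pkl','rb'))): print(t)
E
python3 -m jog '0 -0.54 0 0 0 0 -1; 0 -0.54 0 0 0 0 -1; 0 -0.54 0 0 0 0 -1; 0 -0.54 0 0 0 0 -1; 0 -0.54 0 0 0 0 -1' >/dev/null&& python3 -m jog '0 -0.54 0 0 0 0 -1; 0 -0.54 0 0 0 0 -1; 0 -0.54 0 0 0 0 -1; 0 0 0 0 0 0 -1; 0 0 0 0 0 0 -1' 
python3 - <<'E'
from h import *
import pickle
s=save('wrist','w2.png'); pickle.dump(s,open('w2.pkl','wb')); t=sense(); print(t['tool_pos'],t['tcp_rot'],t['time'])
E
```

```text
(array([298.,  50.]), array([ 654.5, -334. ]), np.float64(0.9), array([ 38., 100.]))
(array([256., 173.]), array([ 484.7, -280.2]), np.float64(87.6), array([456., 531.]))
time: 3.2
tool_pos: [555.6, 149.4, 404.6]
tcp_rot: [180.0, 0.0, -2.5]
ft_force: [0.2, -1.0, -0.0]
finger_gap: 85.5
grip_force: 0.0
[555.7239952  148.71019232 404.62995934] [ 1.79971335e+02  6.06707087e-03 -2.58004679e+00] 3.25
```

View pics/w2.png

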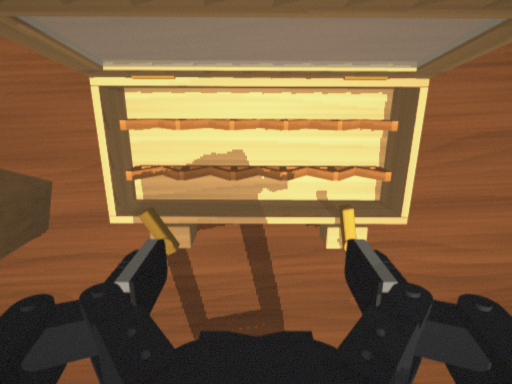

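```bash
python3 - <<'E'
from tubes import *
import pickle
s=pickle.load(open('w2.pkl','rb')); w=pickle.load(open('w1.pkl','rb'))
P=np.array([cast(s,u,v,68)[:2] for u,v in [(110,223),(407,222),(428,80),(91,80)]]); print(P.round(1))
print([np.linalg.norm(P[i]-P[(i+1)%4]).round(1) for i in range(4)])
d=P[0]-P[1]+P[3]-P[2]; th=np.arctan2(-d[0],d[1]); print(np.degrees(th),P.mean(0))
for u,v in [(145,212),(173,250),(348,210),(350,247)]: print(cast(s,u,v,92)[:2].round(1))
hsv=cv2.cvtColor(w['img'],cv2.COLOR_RGB2HSV)
for p in [(180,80),(275,80),(318,195),(230,100),(100,150),(184,110)]: print(p,hsv[p[1],p[0]])
for (a,b) in [((174,64),(192,157)),((279,66),(270,160)),((322,187),(314,264))]:
    A=cast(w,*a,30)[:2];B=cast(w,*b,30)[:2]; e=A-B; print(((A+B)/2).round(1),np.linalg.norm(e).round(1),np.degrees(np.arctan2(e[1],e[0])).round(1))
E
```

```text
[[504.6 309.7]
 [491.9 -13.2]
 [637.6 -18.7]
 [651.2 301.5]]
[np.float64(323.2), np.float64(145.8), np.float64(320.5), np.float64(146.8)]
-2.350715277360131 [571.31480313 144.83575712]
[524.5 260.2]
[481.7 237.4]
[518.  59.]
[477.2  55.2]
(180, 80) [ 24 112 247]
(275, 80) [ 27  94 247]
(318, 195) [ 24 115 247]
(230, 100) [ 11 162 187]
(100, 150) [ 12 167 177]
(184, 110) [  0   0 247]
[ 596.9 -205.4] 100.1 5.1
[ 589.9 -305.3] 101.1 -7.0
[ 453.6 -355.4] 102.6 -4.6
```

```bash
python3 -m jog '0 0 0 0 0 -0.175 1; 0 0 0 0 0 -0.175 1; 0 0 0 0 0 -0.175 1; 0 0 0 0 0 -0.175 1; 0 0 0 0 0 -0.175 1' >/dev/null && python3 -m jog '0 0 0 0 0 -0.175 1; 0 0 0 0 0 -0.175 1; 0 0 0 0 0 -0.175 1; 0 0 0 0 0 -0.175 1; 0 0 0 0 0 -0.175 1' >/dev/null && python3 -m jog '0 0 0 0 0 -0.175 1; 0 0 0 0 0 -0.175 1; 0 0 0 0 0 -0.175 1; 0 0 0 0 0 -0.175 1; 0 0 0 0 0 -0.175 1' >/dev/null && python3 -m jog '0 0 0 0 0 -0.175 1; 0 0 0 0 0 -0.175 1; 0 0 0 0 0 -0.025 1; 0 0 0 0 0 0 1; 0 0 0 0 0 0 1'
```

```text
time: 5.75
tool_pos: [555.7, 149.0, 404.7]
tcp_rot: [-180.0, 0.0, 177.3]
ft_force: [-0.4, 0.1, 0.1]
finger_gap: 0.0
grip_force: 0.0
```

```bash
python3 -m jog '0.15 -0.45 0 0 0 0 1; 0.15 -0.45 0 0 0 0 1; 0.15 -0.45 0 0 0 0 1; 0 0 0.5 0 0 0 1; 0 0 0.5 0 0 0 1' >/dev/null && python3 -m jog '0 0 0.5 0 0 0 1; 0 0 0 0 0 0 1; 0 0 0 0 0 0 1'
```

```text
time: 6.75
tool_pos: [505.5, 16.6, 256.7]
tcp_rot: [-180.0, 0.1, 177.4]
ft_force: [-0.7, 0.2, 0.2]
finger_gap: -0.1
grip_force: 0.0
```

```bash
python3 -m jog '0 0 0.03 0 0 0 1; 0 0.16 0 0 0 0 1; 0 0.16 0 0 0 0 1; 0 0.16 0 0 0 0 1; 0.06 0.17 0 0 0 0 1' && python3 -m jog '0.06 0.05 0 0 0 0 1; 0 0 0 0 0 0 1;  0 0 0 0 0 0 1' && python3 -m jog '-0.2 0 0 0 0 0 1; 0 0 -0.3 0 0 0 1;  0 0 -0.6 0 0 0 1; 0 0 -0.6 0 0 0 1; 0 0 0 0 0 0 1'
python3 - <<'E'
from h import *
import pickle
s=save('wrist','w3.png'); pickle.dump(s,open('w3.pkl','wb')); t=sense(); print(t['tool_pos'],t['tcp_rot'],t['time'])
E
```

```text
time: 7.38
tool_pos: [501.7, 83.2, 251.9]
tcp_rot: [180.0, 0.0, 177.4]
ft_force: [1.5, -1.1, -0.1]
finger_gap: 0.0
grip_force: 0.8
time: 7.75
tool_pos: [495.5, 87.0, 251.5]
tcp_rot: [180.0, -0.0, 177.4]
ft_force: [-0.2, 0.2, -0.6]
finger_gap: -0.1
grip_force: 0.0
time: 8.38
tool_pos: [517.3, 85.8, 408.3]
tcp_rot: [179.9, 0.6, 177.4]
ft_force: [-0.0, 0.2, -0.5]
finger_gap: -0.0
grip_force: 0.0
[516.63423465  85.7376878  404.85384963] [179.96047699   0.32998202 177.3813317 ] 8.425
```

View pics/w3.png

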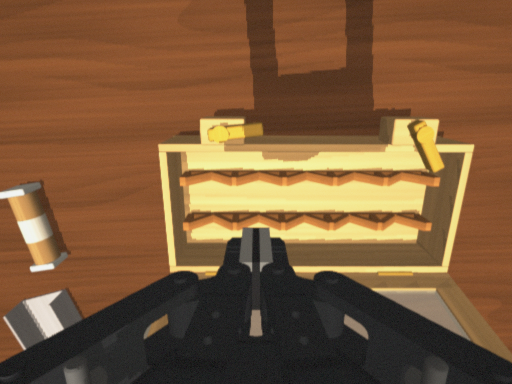

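```bash
python3 -m jog '-0.01 0.455 0 0 0 0 1; -0.01 0.455 0 0 0 0 1; 0 0.455 0 0 0 0 1; 0 0 0.5 0 0 0 1; 0 0 0.5 0 0 0 1' >/dev/null && python3 -m jog '0 0 0.51 0 0 0 1; 0 0 0 0 0 0 1; 0 0 0 0 0 0 1' && python3 -m jog '0.02 0.17 0 0 0 0 1; 0.02 0.17 0 0 0 0 1; 0.1 0.14 0 0 0 0 1; 0.08 0.05 0 0 0 0 1; 0 0 0 0 0 0 1' && python3 -m jog '0 0 0 0 0 0 1; -0.2 0 0 0 0 0 1; 0 0 -0.3 0 0 0 1;  0 0 -0.6 0 0 0 1; 0 0 -0.6 0 0 0 1'
python3 - <<'E'
from h import *
import pickle
s=save('wrist','w4.png'); pickle.dump(s,open('w4.pkl','wb')); t=sense(); print(t['tool_pos'],t['tcp_rot'],t['time'])
hsv=cv2.cvtColor(s['img'],cv2.COLOR_RGB2HSV)
m=cv2.inRange(hsv,(18,150,150),(30,255,255)); m[190:]=0
for c in cv2.findContours(m,cv2.RETR_EXTERNAL,cv2.CHAIN_APPROX_NONE)[0]:
    if cv2.contourArea(c)>80:
        r=cv2.minAreaRect(c); print(r); print([cast(s,*q,92)[:2].round() for q in cv2.boxPoints(r)])
E
```

```text
time: 9.43
tool_pos: [524.3, 222.3, 251.7]
tcp_rot: [180.0, 0.0, 177.4]
ft_force: [-0.0, 1.1, 0.9]
finger_gap: 0.2
grip_force: 0.0
time: 10.05
tool_pos: [503.4, 277.2, 250.7]
tcp_rot: [180.0, -0.0, 177.5]
ft_force: [-0.2, -0.4, -0.4]
finger_gap: 0.3
grip_force: 0.0
time: 10.68
tool_pos: [524.2, 274.8, 401.5]
tcp_rot: [-180.0, -0.1, 177.4]
ft_force: [0.7, 1.2, -0.6]
finger_gap: -0.3
grip_force: 0.0
[525.63376628 275.50876195 412.42453619] [179.70829747   0.6050054  177.38667653] 10.725
((236.03692626953125, 141.16461181640625), (18.194168090820312, 56.191131591796875), 86.8201675415039)
[array([481., 233.]), array([480., 284.]), array([497., 284.]), array([498., 232.])]
((27.751270294189453, 140.51776123046875), (16.81430435180664, 56.42766571044922), 85.91438293457031)
[array([473.,  43.]), array([472.,  95.]), array([487.,  93.]), array([488.,  40.])]
```

```bash
sed -i 's/(13,120,110),(28,255,255)/(17,60,90),(33,255,255)/; s/np.ones((25,3)/np.ones((25,25)/' tubes.py
cat > look.py <<'E'
import sys
from tubes import *
s=save('wrist',sys.argv[1]); t=sense(); p=t['tool_pos']; y=np.radians(t['tcp_rot'][2]); print(p.round(1),t['tcp_rot'].round(1),round(t['time'],1))
for c in tubes(s):
    if c[3][1]>130 or c[3][1]<60: continue
    d=c[1]-p[:2]; print(c, 'tool tx,ty:',round((d[0]*np.cos(y)+d[1]*np.sin(y))/100,3),round((d[0]*np.sin(y)-d[1]*np.cos(y))/100,3))
E
python3 -m jog '-0.06 -0.57 0 0 0 0 -0.4; -0.06 -0.57 0 0 0 0 -0.4; -0.06 -0.57 0 0 0 0 -0.4; -0.06 -0.57 0 0 0 0 -0.4; -0.06 -0.57 0 0 0 0 -0.4' >/dev/null && python3 -m jog '-0.06 -0.57 0 0 0 0 -0.4; -0.06 -0.57 0 0 0 0 -0.4; -0.06 -0.57 0 0 0 0 -0.4; -0.06 -0.57 0 0 0 0 -0.4;  0 0 0 0 0 0 -0.4' && python3 -m jog '0 0 0 0 0 0 -0.4; 0 0 0 0 0 0 -0.4'>/dev/null; python3 look.py w5.png
```

```text
time: 11.98
tool_pos: [554.3, -243.8, 399.9]
tcp_rot: [-180.0, -0.0, 177.1]
ft_force: [-0.3, 0.6, 0.1]
finger_gap: 59.8
grip_force: 0.0
[ 555.3 -238.3  400.7] [180.    0.  177.5] 12.3
(array([404., 366.]), array([870.1, -32.5]), np.float64(6.4), array([53., 66.])) tool tx,ty: -3.055 2.192
(array([286., 196.]), array([ 601.6, -202.8]), np.float64(6.6), array([29., 98.])) tool tx,ty: -0.447 0.374
(array([202., 194.]), array([ 595.1, -305.3]), np.float64(-7.1), array([28., 98.])) tool tx,ty: -0.426 -0.652
```

View pics/w5.png

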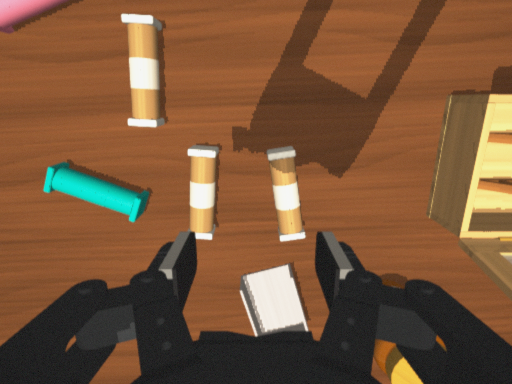

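```bash
python3 -m jog '-0.42 0.37 0 0 0 0 -0.4; 0 0 0.6 0 0 -0.14 -0.4; 0 0 0.6 0 0 0 -0.4; 0 0 0.6 0 0 0 -0.4; 0 0 0 0 0 0 -0.4' >/dev/null && python3 -m jog '0 0 0 0 0 0 -0.4' && python3 -m jog '0 0 0.35 0 0 0 -0.4; 0 0 0.09 0 0 0 -0.4; 0 0 0 0 0 0 -0.4; 0 0 0 0 0 0 -0.4' && python3 -m jog '0 0 0 0 0 0 1; 0 0 0 0 0 0 1; 0 0 0 0 0 0 1; 0 0 0 0 0 0 1' 40
```

```text
time: 13.02
tool_pos: [599.9, -204.1, 223.4]
tcp_rot: [-179.9, 0.1, -174.1]
ft_force: [0.4, 0.4, 1.0]
finger_gap: 59.9
grip_force: 0.0
time: 13.52
tool_pos: [599.8, -204.7, 179.0]
tcp_rot: [-179.9, 0.2, -174.2]
ft_force: [0.9, 0.0, 0.9]
finger_gap: 59.9
grip_force: 0.0
time: 14.02
tool_pos: [599.3, -204.5, 177.9]
tcp_rot: [-180.0, 0.1, -174.2]
ft_force: [-1.4, 1.1, 6.3]
finger_gap: 28.8
grip_force: 39.4
```

```bash
python3 -m jog '0 0 -0.3 0 0 0 1; 0 0 -0.5 0 0 0 1; 0 0 -0.6 0 0 0.137 1; 0.05 0.3 0 0 0 0 1; 0.05 0.5 0 0 0 0 1' 60 && python3 -m jog '0.05 0.5 0 0 0 0 1; 0.05 0.5 0 0 0 0 1; 0.05 0.5 0 0 0 0 1; 0.05 0.5 0 0 0 0 1; 0.05 0.5 0 0 0 0 1' && python3 -m jog '0.05 0.5 0 0 0 0 1; 0.03 0.25 0 0 0 0 1; 0 0 0 0 0 0 1; 0 0 0 0 0 0 1;0 0 0 0 0 0 1'
```

```text
time: 14.65
tool_pos: [592.2, -124.5, 317.9]
tcp_rot: [-180.0, 0.1, 177.5]
ft_force: [0.2, 1.3, -1.2]
finger_gap: 28.6
grip_force: 59.5
time: 15.28
tool_pos: [577.2, 128.4, 316.5]
tcp_rot: [-180.0, -0.0, 177.6]
ft_force: [1.0, 0.3, -0.8]
finger_gap: 28.1
grip_force: 59.5
time: 15.9
tool_pos: [573.0, 201.0, 316.6]
tcp_rot: [-180.0, -0.0, 177.5]
ft_force: [0.3, -0.8, -0.4]
finger_gap: 27.8
grip_force: 59.6
```

```bash
python3 -m jog '0 0.025 0 0 0 0 1; 0 0 0.5 0 0 0 1; 0 0 0.4 0 0 0 1; 0 0 0.15 0 0 0 1; 0 0 0 0 0 0 1' && python3 -m jog '0 0 0.05 0 0 0 1; 0 0 0.03 0 0 0 1; 0 0 0 0 0 0 1; 0 0 0 0 0 0 1' 
```

```text
time: 16.52
tool_pos: [572.7, 204.3, 211.0]
tcp_rot: [-180.0, -0.1, 177.6]
ft_force: [0.7, -0.4, -1.3]
finger_gap: 28.2
grip_force: 59.6
time: 17.02
tool_pos: [573.0, 204.7, 204.2]
tcp_rot: [180.0, 0.0, 177.6]
ft_force: [0.5, 0.5, -1.7]
finger_gap: 27.9
grip_force: 59.6
```

```bash
python3 -m jog '0 0 0.02 0 0 0 1; 0 0 0 0 0 0 -0.05; 0 0 0 0 0 0 -0.05; 0 0 0 0 0 0 -0.05; 0 0 0 0 0 0 -0.05' && python3 -m jog '0 0 -0.2 0 0 0 -0.05; 0 0 -0.5 0 0 0 -0.05; 0 0 -0.6 0 0 0 -0.05; 0 0 -0.6 0 0 0 -0.4; 0 0 0 0 0 0 -0.4' >/dev/null; python3 -m jog '0 0 0 0 0 0 -0.4'; python3 look.py w6.png
```

```text
time: 17.65
tool_pos: [572.9, 204.6, 201.6]
tcp_rot: [180.0, -0.0, 177.6]
ft_force: [0.8, 0.7, 0.6]
finger_gap: 44.7
grip_force: 0.0
time: 18.4
tool_pos: [572.8, 204.6, 393.0]
tcp_rot: [180.0, 0.1, 177.6]
ft_force: [0.2, -0.3, -0.7]
finger_gap: 59.7
grip_force: 0.0
[572.5 204.5 391.4] [-180.    -0.   177.6] 18.4
(array([393., 362.]), array([872.8, 390. ]), np.float64(6.1), array([59., 78.])) tool tx,ty: -2.923 1.979
(array([114., 361.]), array([855.7,  -9.2]), np.float64(-11.2), array([71., 80.])) tool tx,ty: -2.918 -2.017
(array([475.,  97.]), array([511.6, 447.5]), np.float64(87.7), array([75., 76.])) tool tx,ty: 0.71 2.402
```

View pics/w6.png

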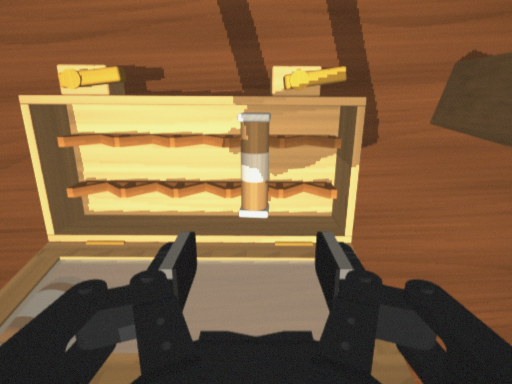

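```bash
python3 -c "
from h import *
import pickle
s=snapshot('wrist')
print(cast(s,255,116,56),cast(s,254,214,56),cast(s,255,165,50))"
python3 -m jog '-0.01 -0.56 0 0 0 0 -0.4; -0.01 -0.56 0 0 0 0 -0.4; -0.01 -0.56 0 0 0 0 -0.4; -0.01 -0.56 0 0 0 0 -0.4; -0.01 -0.56 0 0 0 0 -0.4' >/dev/null && python3 -m jog '-0.01 -0.56 0 0 0 0 -0.4; -0.01 -0.56 0 0 0 0 -0.4; -0.01 -0.56 0 0 0 0 -0.4; -0.01 -0.56 0 0 0 0 -0.4;  0 0 0 0 0 0 -0.4'  >/dev/null&& python3 -m jog '0 0 0 0 0 0 -0.4; 0 0 0 0 0 0 -0.4'>/dev/null; python3 look.py w7.png
```

```text
[517.31682769 206.15767638  56.        ] [619.75124148 200.85444976  56.        ] [567.45575093 204.07220476  50.        ]
[ 561.1 -298.   391.3] [180.   -0.  177.7] 20.1
(array([250., 190.]), array([ 594.6, -305.6]), np.float64(-6.9), array([29., 98.])) tool tx,ty: -0.338 -0.062
```

```bash
python3 -m jog '-0.32 -0.06 0 0 0 0.078 -0.4; 0 0 0.6 0 0 0 -0.4; 0 0 0.6 0 0 0 -0.4; 0 0 0.5 0 0 0 -0.4; 0 0 0 0 0 0 -0.4' >/dev/null && python3 -m jog '0 0 0 0 0 0 -0.4' && python3 -m jog '0 0 0.35 0 0 0 -0.4; 0 0 0.08 0 0 0 -0.4; 0 0 0 0 0 0 -0.4; 0 0 0 0 0 0 -0.4' && python3 -m jog '0 0 0 0 0 0 1; 0 0 0 0 0 0 1; 0 0 0 0 0 0 1; 0 0 0 0 0 0 1' 60
```

```text
time: 20.8
tool_pos: [593.6, -306.5, 224.2]
tcp_rot: [-179.9, 0.1, 173.0]
ft_force: [0.4, -0.1, 0.7]
finger_gap: 60.2
grip_force: 0.0
time: 21.3
tool_pos: [593.4, -307.1, 181.0]
tcp_rot: [-179.9, 0.2, 172.9]
ft_force: [0.2, -0.7, 0.9]
finger_gap: 59.7
grip_force: 0.0
time: 21.8
tool_pos: [593.0, -307.0, 180.0]
tcp_rot: [-180.0, 0.1, 172.9]
ft_force: [-0.7, 0.8, 6.3]
finger_gap: 28.0
grip_force: 59.4
```

```bash
python3 -m jog '0 0 -0.3 0 0 0 1; 0 0 -0.5 0 0 0 1; 0 0 -0.6 0 0 -0.078 1; 0.04 0.25 0 0 0 0 1; 0.04 0.5 0 0 0 0 1' 60 && python3 -m jog '0.04 0.5 0 0 0 0 1; 0.04 0.5 0 0 0 0 1; 0.04 0.5 0 0 0 0 1; 0.04 0.5 0 0 0 0 1; 0.04 0.5 0 0 0 0 1' && python3 -m jog '0.04 0.5 0 0 0 0 1; 0.04 0.5 0 0 0 0 1; 0.03 0.26 0 0 0 0 1; 0 0 0 0 0 0 1; 0 0 0 0 0 0 1' && python3 -m jog '0 0 0 0 0 0 1'
```

```text
time: 22.42
tool_pos: [587.6, -232.2, 320.0]
tcp_rot: [-179.9, 0.1, 177.4]
ft_force: [-0.4, 1.2, -1.5]
finger_gap: 27.9
grip_force: 59.4
time: 23.05
tool_pos: [577.7, 20.8, 318.6]
tcp_rot: [180.0, -0.0, 177.6]
ft_force: [0.9, -0.4, -1.2]
finger_gap: 27.8
grip_force: 59.4
time: 23.68
tool_pos: [572.4, 145.1, 318.5]
tcp_rot: [-180.0, -0.0, 177.6]
ft_force: [-0.2, -0.5, -1.2]
finger_gap: 28.0
grip_force: 59.5
time: 23.8
tool_pos: [572.6, 144.5, 318.6]
tcp_rot: [-180.0, -0.0, 177.5]
ft_force: [-0.1, 0.1, -1.3]
finger_gap: 28.2
grip_force: 59.5
```

```bash
python3 -m jog '0 0.01 0.5 0 0 0 1; 0 0 0.4 0 0 0 1; 0 0 0.15 0 0 0 1; 0 0 0.05 0 0 0 1;0 0 0.03 0 0 0 1' >/dev/null && python3 -m jog '0 0 0 0 0 0 1; 0 0 0 0 0 0 1' && python3 -m jog '0 0 0.01 0 0 0 1; 0 0 0 0 0 0 -0.05; 0 0 0 0 0 0 -0.05; 0 0 0 0 0 0 -0.05; 0 0 0 0 0 0 -0.05' && python3 -m jog '0 0 -0.2 0 0 0 -0.05; 0 0 -0.5 0 0 0 -0.05; 0 0 -0.6 0 0 0 -0.05; 0 0 -0.6 0 0 0 -0.4; 0 0 0 0 0 0 -0.4' >/dev/null; python3 -m jog '0 0 0 0 0 0 -0.4' >/dev/null; python3 - <<'E'
from h import *
s=save('wrist','w8.png'); print(sense()['tool_pos'])
for y in (204,146): print(proj(s,[570,y,40]).round())
E
```

```text
time: 24.68
tool_pos: [573.0, 146.7, 207.0]
tcp_rot: [180.0, 0.1, 177.6]
ft_force: [-0.6, 0.3, -1.0]
finger_gap: 27.6
grip_force: 59.5
time: 25.3
tool_pos: [572.5, 146.6, 204.8]
tcp_rot: [180.0, 0.0, 177.6]
ft_force: [-0.2, 0.0, -0.1]
finger_gap: 44.8
grip_force: 0.0
[572.09378193 146.50190574 394.32708429]
[308. 162.]
[255. 164.]
```

View pics/w8.png

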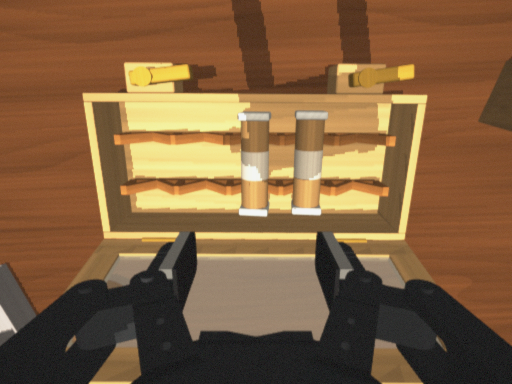

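```bash
python3 -m jog '0.1 -0.55 0 0 0 0 -0.4; 0.1 -0.55 0 0 0 0 -0.4; 0.1 -0.55 0 0 0 0 -0.4; 0.1 -0.55 0 0 0 0 -0.4; 0.1 -0.55 0 0 0 0 -0.4' >/dev/null && python3 -m jog '0.1 -0.55 0 0 0 0 -0.4; 0.1 -0.55 0 0 0 0 -0.4; 0.1 -0.55 0 0 0 0 -0.4; 0.1 -0.55 0 0 0 0 -0.4;  0 0 0 0 0 0 -0.4'  >/dev/null&& python3 -m jog '0 0 0 0 0 0 -0.4; 0 0 0 0 0 0 -0.4'>/dev/null; python3 look.py w9.png
```

```text
[ 462.3 -343.1  394.2] [180.   -0.  177.7] 27.6
(array([244., 156.]), array([ 455.4, -355.9]), np.float64(-7.1), array([28., 98.])) tool tx,ty: 0.064 -0.131
```

```bash
python3 -m jog '0.08 -0.13 0 0 0 0.07 -0.4; 0 0 0.6 0 0 0 -0.4; 0 0 0.6 0 0 0 -0.4; 0 0 0.5 0 0 0 -0.4; 0 0 0 0 0 0 -0.4' >/dev/null && python3 -m jog '0 0 0 0 0 0 -0.4' && python3 -m jog '0 0 0.35 0 0 0 -0.4; 0 0 0.11 0 0 0 -0.4; 0 0 0 0 0 0 -0.4; 0 0 0 0 0 0 -0.4' && python3 -m jog '0 0 0 0 0 0 1; 0 0 0 0 0 0 1; 0 0 0 0 0 0 1; 0 0 0 0 0 0 1' 60
```

```text
time: 28.4
tool_pos: [454.4, -357.0, 227.0]
tcp_rot: [-179.9, 0.1, 173.5]
ft_force: [0.1, 0.2, 0.8]
finger_gap: 59.4
grip_force: 0.0
time: 28.9
tool_pos: [454.1, -357.5, 180.7]
tcp_rot: [-179.9, 0.1, 173.4]
ft_force: [-0.6, -0.5, 0.6]
finger_gap: 59.6
grip_force: 0.0
time: 29.4
tool_pos: [453.8, -357.3, 180.0]
tcp_rot: [-179.9, 0.1, 173.4]
ft_force: [-0.9, 1.1, 6.2]
finger_gap: 28.1
grip_force: 59.0
```

```bash
python3 -m jog '0 0 -0.3 0 0 0 1; 0 0 -0.5 0 0 0 1; 0 0 -0.6 0 0 -0.07 1; -0.06 0.25 0 0 0 0 1; -0.11 0.5 0 0 0 0 1' 60 && python3 -m jog '-0.11 0.5 0 0 0 0 1; -0.11 0.5 0 0 0 0 1; -0.11 0.5 0 0 0 0 1; -0.11 0.5 0 0 0 0 1; -0.11 0.5 0 0 0 0 1' && python3 -m jog '-0.11 0.5 0 0 0 0 1; -0.11 0.5 0 0 0 0 1; -0.03 0.25 0 0 0 0 1; 0 0 0 0 0 0 1; 0 0 0 0 0 0 1' >/dev/null&& python3 -m jog '0 0 0 0 0 0 1'
```

```text
time: 30.02
tool_pos: [473.5, -283.3, 320.2]
tcp_rot: [-179.9, 0.1, 177.4]
ft_force: [1.4, 0.8, -0.6]
finger_gap: 27.8
grip_force: 59.7
time: 30.65
tool_pos: [538.9, -33.5, 318.8]
tcp_rot: [-180.0, 0.0, 177.6]
ft_force: [0.5, -0.3, -1.8]
finger_gap: 27.9
grip_force: 59.7
time: 31.4
tool_pos: [568.9, 87.6, 318.6]
tcp_rot: [-180.0, -0.0, 177.5]
ft_force: [0.3, 0.3, -1.8]
finger_gap: 27.6
grip_force: 59.6
```

```bash
python3 -m jog '-0.01 0 0.5 0 0 0 1; 0 0 0.4 0 0 0 1; 0 0 0.15 0 0 0 1; 0 0 0.05 0 0 0 1;0 0 0.03 0 0 0 1' >/dev/null && python3 -m jog '0 0 0 0 0 0 1; 0 0 0 0 0 0 1' && python3 -m jog '0 0 0.01 0 0 0 1; 0 0 0 0 0 0 -0.05; 0 0 0 0 0 0 -0.05; 0 0 0 0 0 0 -0.05; 0 0 0 0 0 0 -0.05' && python3 -m jog '0 0 -0.2 0 0 0 -0.05; 0 0 -0.5 0 0 0 -0.05; 0 0 -0.6 0 0 0 -0.05; 0 0 -0.6 0 0 0 1; 0 0 0 0 0 0 1' >/dev/null; python3 -m jog '0 0 0 0 0 0 1; 0 0 0 0 0 0 1'; python3 - <<'E'
from h import *
s=save('wrist','w10.png'); a=save('scene','scene1.png'); b=save('side','side1.png')
o=np.zeros((600,800,3),np.uint8)
o[:384,:400]=s['img'][:,60:460,::-1]; o[:384,400:]=cv2.resize(b['img'][185:310,145:285,::-1],(400,384)); 
o[384:600,:512]=cv2.resize(a['img'][150:258,80:336,::-1],(512,216)); cv2.imwrite('pics/c3.png',o)
E
```

```text
time: 32.28
tool_pos: [570.6, 88.7, 206.9]
tcp_rot: [180.0, 0.1, 177.6]
ft_force: [-0.3, -0.6, -2.0]
finger_gap: 27.9
grip_force: 59.6
time: 32.9
tool_pos: [570.1, 88.6, 204.7]
tcp_rot: [-180.0, 0.0, 177.6]
ft_force: [-0.5, -0.1, 0.8]
finger_gap: 44.9
grip_force: 0.0
time: 33.78
tool_pos: [569.5, 88.6, 393.2]
tcp_rot: [-180.0, -0.2, 177.6]
ft_force: [0.3, 0.1, -1.1]
finger_gap: -0.0
grip_force: 0.0
```

View pics/c3.png

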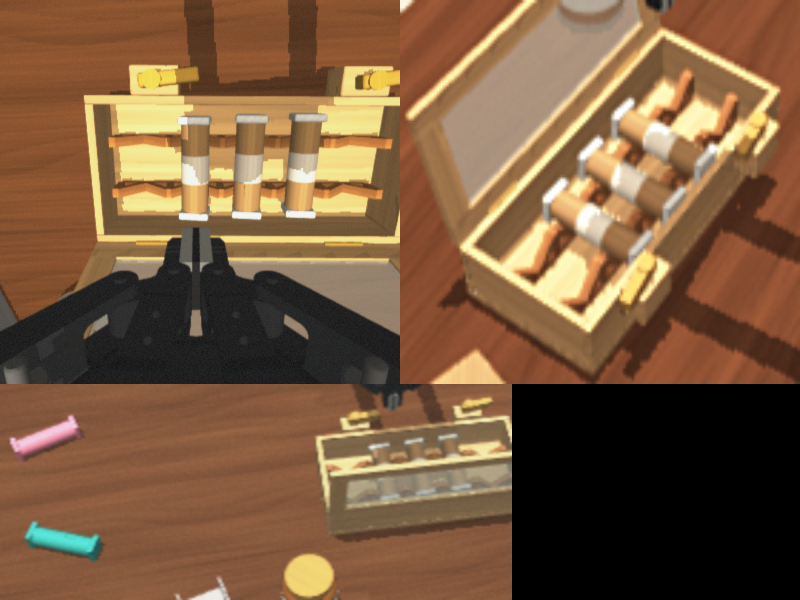

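```bash
python3 -m jog '0 0 -0.4 0 0 0 1; -0.33 0.16 0 0 0 0 1; -0.33 0.16 0 0 0 0 1; -0.33 0.16 0 0 0 0 1; -0.35 0.16 0 0 0 0 1' >/dev/null && python3 -m jog '0 0 0 0 0 0 1; 0 0 0 0 0 0 1; 0 0 0 0 0 0 1' && python3 -m jog '0 0 0.35 0 0 0 1; 0 0 0.3 0 0 0 1; 0 0 0 0 0 0 1; 0 0 0 0 0 0 1'
```

```text
time: 34.92
tool_pos: [706.1, 146.6, 435.3]
tcp_rot: [-180.0, 0.0, 177.6]
ft_force: [-0.1, -0.5, 0.7]
finger_gap: 0.1
grip_force: 0.0
time: 35.42
tool_pos: [706.6, 146.8, 371.9]
tcp_rot: [180.0, 0.1, 177.6]
ft_force: [0.2, -0.3, 0.1]
finger_gap: 0.1
grip_force: 0.0
```

```bash
python3 -m jog '0 0 0.08 0 0 0 1; 0.2 0 0 0 0 0 1; 0.2 0 0 0 0 0 1; 0.2 0 0 0 0 0 1; 0.2 0 0 0 0 0 1' && python3 -m jog '0.2 0 0 0 0 0 1; 0 0 0 0 0 0 1; 0 0 0 0 0 0 1; 0 0 0 0 0 0 1; 0 0 0 0 0 0 1' && python3 -m jog '0 0 -0.3 0 0 0 1; 0 0 -0.5 0 0 0 1; 0 0 -0.5 0 0 0 1; 0 0 0 0 0 0 1; 0 0 0 0 0 0 1' >/dev/null; python3 -m jog '0 0 0 0 0 0 1; 0 0 0 0 0 0 1;0 0 0 0 0 0 1; 0 0 0 0 0 0 1;0 0 0 0 0 0 1'>/dev/null; python3 -m jog '0 0 0 0 0 0 1; 0 0 0 0 0 0 1;0 0 0 0 0 0 1; 0 0 0 0 0 0 1;0 0 0 0 0 0 1'; python3 -c "
from h import *
a=save('side','side2.png');cv2.imwrite('pics/c4.png',cv2.resize(a['img'][120:320,130:330,::-1],(600,600)))"
```

```text
time: 36.05
tool_pos: [626.6, 150.3, 362.9]
tcp_rot: [180.0, 0.2, 177.6]
ft_force: [1.5, -0.2, -0.7]
finger_gap: 0.3
grip_force: 1.0
time: 36.67
tool_pos: [607.1, 151.1, 361.5]
tcp_rot: [-180.0, -0.0, 177.6]
ft_force: [-0.3, 0.1, -0.6]
finger_gap: -0.1
grip_force: 0.0
time: 38.55
tool_pos: [606.7, 151.1, 491.7]
tcp_rot: [180.0, 0.0, 177.6]
ft_force: [0.8, -0.3, -0.1]
finger_gap: 0.1
grip_force: 0.0
```

View pics/c4.png

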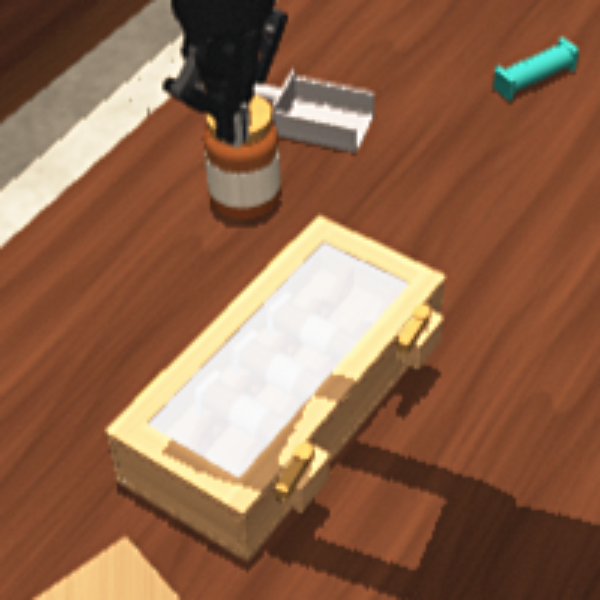

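```bash
python3 -m jog '0.39 0.306 0 0 0 0 1; 0.39 0.306 0 0 0 0 1; 0.39 0.306 0 0 0 0 1; 0.4 0.306 0 0 0 0 1; 0 0 0.58 0 0 0 1' >/dev/null && python3 -m jog '0 0 0.59 0 0 0 1; 0 0 0.59 0 0 0 1; 0 0 0.58 0 0 0 1; 0 0 0 0 0 0 1; 0 0 0 0 0 0 1' && python3 -m jog '0 0 0 0 0 0 1; 0 0 0 0 0 0 1'
```

```text
time: 39.85
tool_pos: [455.8, 280.4, 260.0]
tcp_rot: [179.9, 0.1, 177.6]
ft_force: [0.7, -0.5, -0.7]
finger_gap: -0.1
grip_force: 0.0
time: 40.1
tool_pos: [455.9, 280.5, 260.2]
tcp_rot: [179.9, 0.2, 177.6]
ft_force: [-0.2, -0.5, -0.0]
finger_gap: 0.1
grip_force: 0.0
```

```bash
python3 - <<'E'
from h import *
s=snapshot('side'); a=np.radians(-2.4)
def W(x,y,z): return [571.5+x*np.cos(a)-y*np.sin(a),145.5+x*np.sin(a)+y*np.cos(a),z]
for n,p in {'FL lid top':(-75,162,76.5),'FL rim':(-75,162,68),'FR top':(-75,-162,76.5),'FL +10 lid':(-75,162,86.5),'BL':(75,162,76.5),'BR':(75,-162,76.5)}.items():
    q=proj(s,W(*p)); print(n,q.round(1),((q-[130,120])*3).round())
E
python3 -m jog '0 0 0.05 0 0 0 1; -0.2 0.05 0 0 0 0 1; -0.2 0.01 0 0 0 0 1; -0.1 -0.09 0 0 0 0 1; -0.08 -0.12 0 0 0 0 1' && python3 -m jog '0 0 0 0 0 0 1; 0 0 0 0 0 0 1; 0 0 0 0 0 0 1'
```

```text
FL lid top [210.4 290.1] [241. 510.]
FL rim [210.6 292. ] [242. 516.]
FR top [277.3 211. ] [442. 273.]
FL +10 lid [210.2 287.9] [241. 504.]
BL [164.4 262.8] [103. 428.]
BR [235.1 191.1] [315. 213.]
time: 40.78
tool_pos: [512.3, 262.2, 252.4]
tcp_rot: [180.0, -0.0, 177.6]
ft_force: [-3.8, 3.6, -0.5]
finger_gap: -0.2
grip_force: 2.1
time: 41.15
tool_pos: [512.0, 262.6, 252.8]
tcp_rot: [-180.0, 0.0, 177.6]
ft_force: [-0.1, 0.2, 0.7]
finger_gap: -0.1
grip_force: 0.0
```

```bash
python3 -m jog '0 0.2 0 0 0 0 1; 0 0 -0.4 0 0 0 1; 0.14 -0.49 0 0 0 0 1; 0.14 -0.49 0 0 0 0 1; 0.14 -0.49 0 0 0 0 1' >/dev/null && python3 -m jog '0.14 -0.48 0 0 0 0 1; 0 0 0.2 0 0 0 1; 0 0 0.17 0 0 0 1; 0 0 0 0 0 0 1; 0 0 0 0 0 0 1' && python3 -m jog '0 0 0 0 0 0 1'
```

```text
time: 42.4
tool_pos: [449.3, 90.8, 255.9]
tcp_rot: [180.0, -0.0, 177.7]
ft_force: [0.3, -0.1, -0.3]
finger_gap: -0.2
grip_force: 0.0
time: 42.52
tool_pos: [449.5, 90.6, 256.4]
tcp_rot: [180.0, 0.1, 177.7]
ft_force: [-0.5, -0.7, 0.1]
finger_gap: 0.1
grip_force: 0.0
```

```bash
python3 -m jog '-0.18 0.04 0.02 0 0 0 1; -0.2 0.01 0 0 0 0 1; -0.1 -0.09 0 0 0 0 1; -0.08 -0.12 0 0 0 0 1; 0 0 0 0 0 0 1' && python3 -m jog '0 0 0 0 0 0 1; 0 0.2 0 0 0 0 1; 0 0 -0.5 0 0 0 1; 0 0 -0.6 0 0 0 1; 0.3 0 -0.6 0 0 0 1' && python3 -m jog '0.5 0 0 0 0 0 1; 0 0 0 0 0 0 1; 0 0 0 0 0 0 1; 0 0 0 0 0 0 1'; python3 - <<'E'
from h import *
s=save('wrist','w11.png'); a=save('side','side3.png'); b=save('scene','scene3.png')
o=np.zeros((600,800,3),np.uint8); o[:384,:512]=s['img'][:,:,::-1]; o[384:,:288]=cv2.resize(a['img'][170:305,145:325,::-1],(288,216)); o[384:,288:800]=cv2.resize(b['img'][150:258,180:436,::-1],(512,216))
cv2.imwrite('pics/c5.png',o); print(sense()['tool_pos'])
hsv=cv2.cvtColor(s['img'],cv2.COLOR_RGB2HSV); m=cv2.inRange(hsv,(18,150,150),(30,255,255))
for c in cv2.findContours(m,cv2.RETR_EXTERNAL,cv2.CHAIN_APPROX_NONE)[0]:
    if 150<cv2.contourArea(c)<2500:
        r=cv2.minAreaRect(c); print(r,[cast(s,*q,92)[:2].round().tolist() for q in cv2.boxPoints(r)])
E
```

```text
time: 43.15
tool_pos: [504.6, 70.6, 253.8]
tcp_rot: [-180.0, 0.0, 177.5]
ft_force: [0.6, 0.5, 0.8]
finger_gap: 0.2
grip_force: 0.0
time: 43.78
tool_pos: [477.1, 92.8, 421.7]
tcp_rot: [-180.0, 0.1, 177.6]
ft_force: [0.8, -0.3, 0.3]
finger_gap: -0.1
grip_force: 0.0
time: 44.28
tool_pos: [427.8, 94.9, 419.4]
tcp_rot: [-180.0, -0.0, 177.6]
ft_force: [0.5, 0.9, 0.9]
finger_gap: -0.3
grip_force: 0.0
[427.77256587  94.91997109 419.22231726]
((397.3500061035156, 233.9499969482422), (14.546475410461426, 45.853023529052734), 18.43494987487793) [[524.0, 230.0], [474.0, 241.0], [479.0, 256.0], [530.0, 246.0]]
((217.36538696289062, 232.67308044433594), (14.708709716796875, 43.53778076171875), 11.309932708740234) [[515.0, 37.0], [466.0, 50.0], [470.0, 65.0], [519.0, 53.0]]
```

View pics/c5.png

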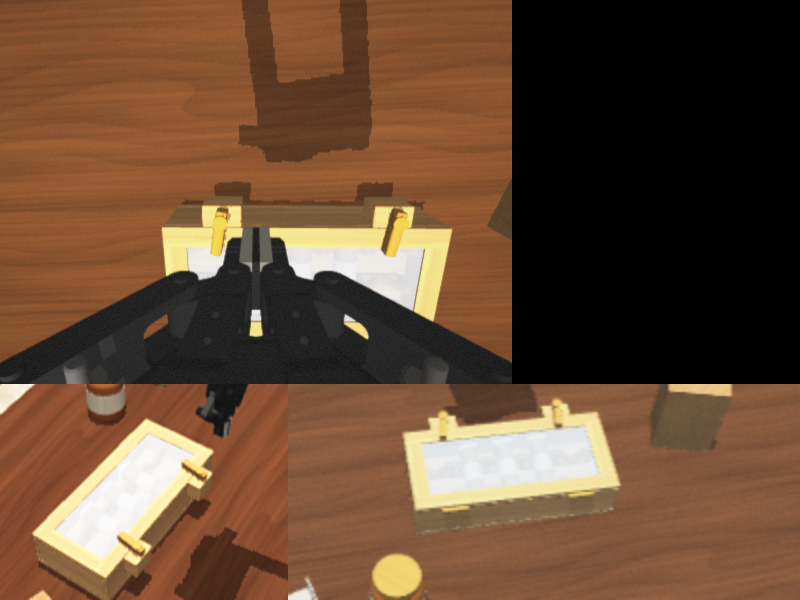

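```bash
python3 -c "
from bench import *
print(hand_in())"
```

```text
the job is handed in; nothing more can be done
None
```

The job is handed in, but no verdict came back. By the last pictures all three tubes present lie in their notches, the lid is shut, and both turnbuttons are turned over its edge; the jar, carton and scoop were left alone.

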